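# Tick off the finished staining steps

### The job

Tick off the staining steps that have been done: with the fingertips press the blue key, then the yellow key, then the red key, each gently and all the way in, where it stays. Leave the green key out (that step is still to come), and do not lift or push about the little key boxes or the bottles.

Things in the scene. Friction and masses are not known exactly. Their poses are not given: they have to be found in the camera images.
- blue_cap (a point): centre of the top of the blue key, a round blue soft rubber cap 26 mm across. The rubber gives 0.4 mm per N, up to 6 mm, and springs back (about 1 mm while the key is being pushed in). The point moves with the key: 57 mm above the worktop with the key out, 49 mm with it fully in; z up
- blue_key (a joint): travel of the blue key in m: 0 out, 0.008 fully in, against a hard stop; it moves straight down under about 2.5 N, has no spring and stays where it is left; it counts as in beyond 0.006
- blue_box: loose grey box, 46 x 46 mm and 33 mm high (36 mm with the dark collar), 0.18 kg, on rubber feet, that carries the blue key in the middle of its top; origin at the centre of its underside, z up; it turns a little about z
- yellow_cap (a point): centre of the top of the yellow key, a round yellow soft rubber cap 26 mm across. The rubber gives 0.4 mm per N, up to 6 mm, and springs back (about 1 mm while the key is being pushed in). The point moves with the key: 57 mm above the worktop with the key out, 49 mm with it fully in; z up
- yellow_key (a joint): travel of the yellow key in m: 0 out, 0.008 fully in, against a hard stop; it moves straight down under about 2.5 N, has no spring and stays where it is left; it counts as in beyond 0.006
- yellow_box: loose grey box, 46 x 46 mm and 33 mm high (36 mm with the dark collar), 0.18 kg, on rubber feet, that carries the yellow key in the middle of its top; origin at the centre of its underside, z up; it turns a little about z
- red_cap (a point): centre of the top of the red key, a round red soft rubber cap 26 mm across. The rubber gives 0.4 mm per N, up to 6 mm, and springs back (about 1 mm while the key is being pushed in). The point moves with the key: 57 mm above the worktop with the key out, 49 mm with it fully in; z up
- red_key (a joint): travel of the red key in m: 0 out, 0.008 fully in, against a hard stop; it moves straight down under about 2.5 N, has no spring and stays where it is left; it counts as in beyond 0.006
- red_box: loose grey box, 46 x 46 mm and 33 mm high (36 mm with the dark collar), 0.18 kg, on rubber feet, that carries the red key in the middle of its top; origin at the centre of its underside, z up; it turns a little about z
- green_cap (a point): centre of the top of the green key, a round green soft rubber cap 26 mm across. The rubber gives 0.4 mm per N, up to 6 mm, and springs back (about 1 mm while the key is being pushed in). The point moves with the key: 57 mm above the worktop with the key out, 49 mm with it fully in; z up
- green_key (a joint): travel of the green key in m: 0 out, 0.008 fully in, against a hard stop; it moves straight down under about 2.5 N, has no spring and stays where it is left; it counts as in beyond 0.006
- green_box: loose grey box, 46 x 46 mm and 33 mm high (36 mm with the dark collar), 0.18 kg, on rubber feet, that carries the green key in the middle of its top; origin at the centre of its underside, z up; it turns a little about z
- stain_blue: loose dropper bottle with blue label and black rubber bulb, 32 mm across, 88 mm high, behind the boxes; origin at the centre of its underside, z up. Bystander
- iodine: loose dropper bottle with brown label and black rubber bulb, 32 mm across, 88 mm high, behind the boxes; origin at the centre of its underside, z up. Bystander
- stain_red: loose dropper bottle with red label and black rubber bulb, 32 mm across, 88 mm high, behind the boxes; origin at the centre of its underside, z up. Bystander
- stain_green: loose dropper bottle with green label and black rubber bulb, 32 mm across, 88 mm high, behind the boxes; origin at the centre of its underside, z up. Bystander
- stereo_foot (a point): centre of the foot of the fixed stereo microscope on the left, an obstacle: foot 270 mm (x) by 220 mm (y) and 30 mm high; above it the head, eyepieces and post reach to 280 mm height, within x -130 to +125 mm and y -75 to +75 mm of this point
- microscope_foot (a point): centre of the foot of the fixed white microscope on the right, an obstacle: its parts lie within x -220 to +140 mm and y -125 to +115 mm of this point and reach 420 mm height
There are look-alikes about, which are no part of the job. What is shaped like the yellow_box but purple is not meant. What is shaped like the blue_box but purple is not meant.

How it is judged:
On the way, in this order (a step that is already met when the one before it is completed fails the run):
1. the blue key is pressed in (value of joint blue_key above 0.006 m), for 0.1 s.
2. then the yellow key is pressed in (value of joint yellow_key above 0.006 m), for 0.1 s.
3. then the red key is pressed in (value of joint red_key above 0.006 m), for 0.1 s.
At the end, for the whole second after the job is handed in: blue, yellow and red keys in by more than 6 of their 8 mm, green key in by less than 3 mm; every box upright, at rest and within 15 mm of where it stood; bottles within 20 mm of where they stood (value of joint each of blue_key, yellow_key, red_key above 0.006 m and value of joint green_key below 0.003 m and distance of each of blue_box, yellow_box, red_box, green_box from where it was at the start of the episode below 0.015 m and angle between each of blue_box, yellow_box, red_box, green_box's own z axis and vertical below 0.1 rad and linear speed of each of blue_box, yellow_box, red_box, green_box below 0.02 m/s and distance of each of stain_blue, iodine, stain_red, stain_green from where it was at the start of the episode below 0.02 m); the robot touches nothing.
It fails at once if a key is pressed out of order: yellow before blue is in, or red before yellow is in ((value of joint yellow_key above 0.003 m and value of joint blue_key below 0.006 m) or (value of joint red_key above 0.003 m and value of joint yellow_key below 0.006 m)).
It fails at once if the green key is pressed (value of joint green_key above 0.003 m).
It fails at once if a box is lifted, tipped or pushed more than 15 mm away (distance of any of blue_box, yellow_box, red_box, green_box from where it was at the start of the episode above 0.015 m or height (world z) of any of blue_box, yellow_box, red_box, green_box above 0.008 m or angle between any of blue_box, yellow_box, red_box, green_box's own z axis and vertical above 0.2 rad).
It fails at once if a box or its key is pressed with more than 20 N (contact force between any of the arm, the fingers and blue_box above 20 N or contact force between any of the arm, the fingers and yellow_box above 20 N or contact force between any of the arm, the fingers and red_box above 20 N or contact force between any of the arm, the fingers and green_box above 20 N).
It fails at once if a bottle is moved more than 20 mm, lifted or knocked over (distance of any of stain_blue, iodine, stain_red, stain_green from where it was at the start of the episode above 0.02 m or height (world z) of any of stain_blue, iodine, stain_red, stain_green above 0.01 m or angle between any of stain_blue, iodine, stain_red, stain_green's own z axis and vertical above 0.3 rad).
It also fails if it takes over 42 s, if anything falls off the work surface, if the arm or the gripper's body presses on something with over 40 N, if the wrist force passes 120 N, or if a joint passes its speed limit or range.

### The arm

A 6-joint arm with a two-finger parallel gripper is mounted at the origin on a cart in front of the work surface, level with it; the furniture and walls round the work are solid. World frame = base frame: x ahead of the robot, y to its left, z up, the work surface at z = 0. Lengths are in m, angles in rad, forces in N, time in s.
With the tool pointing down it reaches from about 0.375 to 0.975 m from the base axis. Payload 3.8 kg.
Tool frame: the origin (TCP) lies on the centre line of the jaws, within the pads' length; the fingertips stand 22 mm ahead of it and the grasp point (between the pads) lies 3 mm ahead of it; z points along the fingers, x is the direction in which the jaws open and shut, and the axes are right-handed (so a half turn about z gives the same grasp; the last joint's range is limited). The gripper opens to 85 mm and grips with 20 to 120 N. Pads are 22 mm wide; open, the fingers measure 114 mm over their backs; the gripper's body (76 mm by 85 mm) begins 54 mm behind the grasp point. The pads swing forward as they close: fully open they stand 13 mm farther back than shut.
Start: joints at [-1.312, 0.264, 1.604, -0, 1.274, -0.037], TCP at [0.197, -0.646, 0.253] pointing down, gripper open.
Joint ranges: [-2.63, 2.63], [-0.94, 2.18], [0.31, 2.57], [-1.31, 4.45], [0, 2.66], [-2.55, 2.55]. Speed limits (rad/s): [2.57, 2.57, 3.14, 3.14, 3.14, 3.14].

### API

Orientations are given as a rotation vector (axis times angle).
In Python, from workcell import bot, viewer gives the robot as it stands.
- The arm moves only by the tool move_arm, never from a script. Its argument "series" is text: rows parted by semicolons, each of 7 numbers parted by spaces: the turn, a rotation vector about the tool's x, y, z scaled (see below), then the shift along the tool's x, y, z scaled (see below), then the opening, from -1 (shut) to 1 (fully open). A call has exactly 8 rows; each row is the pose to reach, as a shift and turn from the pose commanded when the call began, along the tool's axes at that moment; what a row does not reach only later rows make up. The controller multiplies each number of a shift by 100 mm and each number of a turn by 120 degrees. A row lasts 1/10 s, in which the tool goes at most 50 mm and 8.59 degrees, less where a joint would pass 70% of its speed; a pose out of reach is approached as far as the arm can. A call with a number of a shift or a turn outside -1 to 1 is refused whole. A call with a gripper value outside its range is refused whole. The fingers move at their own pace and stop on an object; "squeeze" is the grip in N (left out, the last holds). Time passes only in rows, so rows that repeat a pose let the fingers close, or fill a call up. It gives the time, the measured TCP pose, the force and the opening at its end, in the units of the state.
- bot.read_state(): the state, without advancing time (a new reading comes with each control period).
- viewer.read_camera(name): name is "side" or "top"; returns a dict with "pixels" (400x640x3 uint8, red, green, blue), "K" (3x3 intrinsics, pixels), "world_to_cam" (4x4, takes a point from world to camera coordinates). Camera axes: x right, y up, looking along -z (the intrinsics and any distortion apply to the point x, -y, -z); pixel columns grow to the right and rows downward; lengths in m; the calibration is good to about 2 mm. A picture is of the moment at which its call begins. There is no depth.
- bot.finish_job(): hands the job in, once; it reports no verdict.
The state is a dict: "time": time; "q": joint angles; "joint_vel": joint speeds; "joint_torque": joint torques, N m; "tool_pos": TCP position; "tcp_rot": TCP orientation; "wrist_force": force on the tool from outside, world axes, zero at the start; "torque": the same for the moment, N m; "width": opening from 0.0 (shut) to 1.0 (fully open).
Only numpy, scipy, OpenCV 4.12 (cv2) and the standard library are available. Lean on these libraries where they do the work, as an engineer would, in place of code of your own. Each camera call takes 0.05 s, during which the arm holds its last target.

## Working session

There is one attempt and no reset: what is moved stays moved. The work goes in short steps, Python scripts to look and compute and a tool call to move; the robot and the scene stay as the last step left them, time stands still between calls to the robot, and variables do not carry over. Pictures are saved under pics/ and viewed, and the job is handed in when it is done.

Besides the shell and the picture viewer there is one more tool, called as a command line: name --argument value ..., lists and objects as JSON in quotes. move_arm: Moves the arm, as the interface text tells. Its arguments: {"type":"object","properties":{"series":{"type":"string"},"squeeze":{"type":"number"}},"required":["series"]}

```bash
mkdir -p pics; ls; python3 - <<'E'
from workcell import bot, viewer
import cv2, numpy as np
for n in("side","top"):
    r=viewer.read_camera(n); cv2.imwrite(f"pics/{n}0.png",r["pixels"][:,:,::-1]); np.savez(f"{n}0.npz",**r)
    print(n,r["K"],r["world_to_cam"],[k for k in r])
s=bot.read_state(); print({k:np.round(v,3) for k,v in s.items()})
E
```

```text
pics
side [[398.51027675   0.         316.99254142]
 [  0.         398.51027675 200.69135905]
 [  0.           0.           1.        ]] [[-0.92846558 -0.37115918  0.01387538  0.50950891]
 [ 0.2855002  -0.6892949   0.66585447 -0.01758312]
 [-0.23757377  0.62218438  0.74595261 -1.31511471]
 [ 0.          0.          0.          1.        ]] ['pixels', 'K', 'world_to_cam']
top [[387.67614132   0.         317.05024929]
 [  0.         387.67614132 197.27390186]
 [  0.           0.           1.        ]] [[ 0.02420016 -0.99941307 -0.02424615  0.26584086]
 [ 0.99655748  0.02219312  0.07987901 -0.44903533]
 [-0.07929403 -0.02609577  0.99650964 -1.50424693]
 [ 0.          0.          0.          1.        ]] ['pixels', 'K', 'world_to_cam']
{'time': np.float64(0.1), 'q': array([-1.312,  0.265,  1.605,  0.   ,  1.274, -0.037]), 'joint_vel': array([ 0.   , -0.002, -0.002, -0.001,  0.001, -0.001]), 'joint_torque': array([ 2.0000e-03, -5.1670e+01, -3.6859e+01,  0.0000e+00,  6.0000e-03,
       -0.0000e+00]), 'tool_pos': array([ 0.197, -0.645,  0.252]), 'tcp_rot': array([-2.524e+00,  1.869e+00,  2.000e-03]), 'wrist_force': array([-0.003,  0.186,  0.482]), 'torque': array([-0.035,  0.044, -0.003]), 'width': np.float64(0.999)}
```

View pics/top0.png

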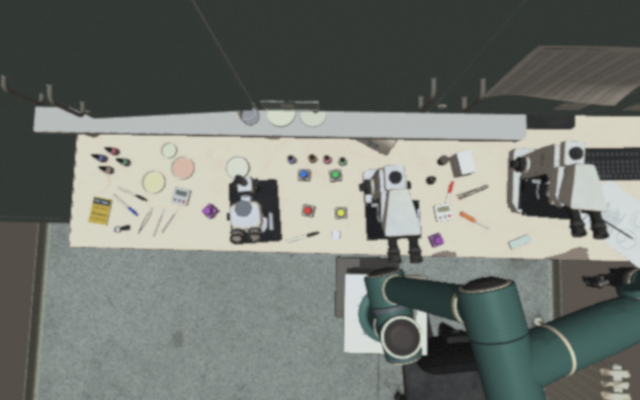

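View pics/side0.png

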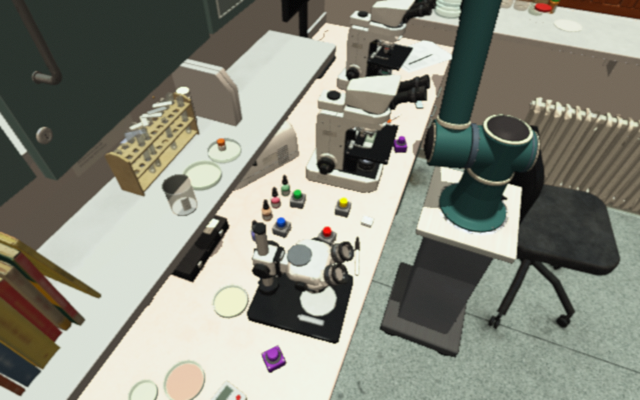

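The top view shows blue key (304,174), green (335,175), red (308,211) and yellow (340,213). The purple look-alikes are at (210,211) and (436,239). I'll mask the colours, triangulate across both views and enlarge a crop to confirm.

```bash
cat > h.py <<'E'
import numpy as np, cv2
def ray(d,u,v):
    K=d["K"];T=d["world_to_cam"];p=np.linalg.inv(K)@[u,v,1]; c=np.array([p[0],-p[1],-p[2]])
    R=T[:3,:3]; return -R.T@T[:3,3], R.T@c
def onz(d,u,v,z):
    o,r=ray(d,u,v); return o+r*(z-o[2])/r[2]
def proj(d,P):
    c=d["world_to_cam"]@[*P,1]; p=d["K"]@[c[0],-c[1],-c[2]]; return p[:2]/p[2]
def tri(a,b):
    A=[];y=[]
    for o,r in(a,b):
        r=r/np.linalg.norm(r);M=np.eye(3)-np.outer(r,r);A.append(M);y.append(M@o)
    return np.linalg.lstsq(np.vstack(A),np.hstack(y),rcond=None)[0]
def mask(d,col):
    h=cv2.cvtColor(d["pixels"],cv2.COLOR_RGB2HSV).astype(int);H,S,V=h[...,0],h[...,1],h[...,2]
    r={"blue":(H>105)&(H<122),"yellow":(H>22)&(H<34),"red":(H<6)|(H>174),"green":(H>50)&(H<80)}[col]
    return (r&(S>130)&(V>70)).astype(np.uint8)
def blob(d,col,near,rad=12):
    m=mask(d,col); n,l,s,c=cv2.connectedComponentsWithStats(m)
    return [(np.round(c[i],2),s[i,4],s[i,2:4]) for i in range(1,n) if np.hypot(*(c[i]-near))<rad and s[i,4]>5]
E
python3 - <<'E'
from h import *
t=np.load("top0.npz");s=np.load("side0.npz")
G=dict(blue=((304,174),(282,226)),yellow=((340,213),(343,203)),red=((308,211),(327,232)),green=((335,175),(297,195)))
for k,(a,b) in G.items():
    A=blob(t,k,a);B=blob(s,k,b);print(k,A,B)
    if A and B:
        pa=max(A,key=lambda q:q[1])[0];pb=max(B,key=lambda q:q[1])[0]
        print("  top z=.055",onz(t,*pa,.055).round(4),"side",onz(s,*pb,.055).round(4),"tri",tri(ray(t,*pa),ray(s,*pb)).round(4))
a=cv2.resize(t["pixels"][140:250,270:390],None,fx=3.3,fy=3.3,interpolation=cv2.INTER_CUBIC)
b=cv2.resize(s["pixels"][160:270,230:350],None,fx=3.3,fy=3.3,interpolation=cv2.INTER_CUBIC)
cv2.imwrite("pics/crop0.png",np.hstack([a,b])[:,:,::-1])
E
```

```text
blue [(array([303.21, 173.5 ]), np.int32(28), array([6, 6], dtype=int32))] [(array([280.6, 222.1]), np.int32(60), array([8, 9], dtype=int32))]
  top z=.055 [0.5311 0.3311 0.055 ] side [0.5306 0.34   0.055 ] tri [0.5337 0.3322 0.0442]
yellow [(array([340.37, 212.21]), np.int32(19), array([5, 5], dtype=int32))] [(array([342.78, 201.91]), np.int32(64), array([9, 9], dtype=int32))]
  top z=.055 [0.3847 0.1846 0.055 ] side [0.3857 0.1929 0.055 ] tri [0.3864 0.1846 0.0457]
red [(array([307.4 , 209.83]), np.int32(30), array([6, 7], dtype=int32))] [(array([326.75, 231.44]), np.int32(73), array([ 9, 10], dtype=int32))]
  top z=.055 [0.3909 0.3112 0.055 ] side [0.3908 0.3202 0.055 ] tri [0.3924 0.312  0.044 ]
green [] [(array([296.9, 193.9]), np.int32(49), array([7, 9], dtype=int32))]
```

View pics/crop0.png

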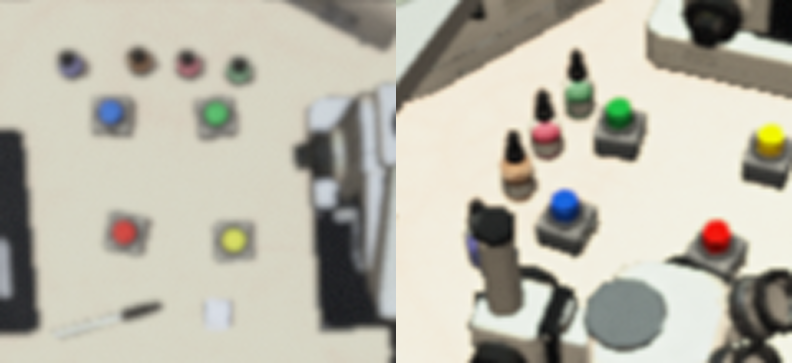

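```bash
python3 - <<'E'
from h import *
t=np.load("top0.npz");s=np.load("side0.npz")
print("origin",proj(t,(0,0,0)),proj(s,(0,0,0)),"tcp",proj(t,(.197,-.646,.253)),proj(s,(.197,-.646,.253)))
for n,d in(("top",t),("side",s)):
  b=d["pixels"]
print("Rfoot corners z.03",[onz(t,*p,.03).round(3)[:2] for p in((364,240),(422,237))])
print("side Rfoot",[onz(s,*p,0).round(3)[:2] for p in((306,178),(374,192))])
print("stereo top view foot",[onz(t,*p,.03).round(3)[:2] for p in((282,240),(280,180),(228,180),(230,240))])
im=t["pixels"][150:270,220:440]
cv2.imwrite("pics/c1.png",cv2.resize(im,None,fx=3.6,fy=3.6,interpolation=cv2.INTER_CUBIC)[:,:,::-1])
E
```

```text
origin [385.56304249 312.99977082] [471.38556637 206.0194531 ] tcp [599.10638734 273.77469965] [461.17391717  35.63077141]
Rfoot corners z.03 [array([0.28, 0.09]), array([ 0.297, -0.132])]
side Rfoot [array([0.554, 0.089]), array([0.316, 0.062])]
stereo top view foot [array([0.272, 0.408]), array([0.507, 0.423]), array([0.503, 0.629]), array([0.267, 0.611])]
```

View pics/c1.png

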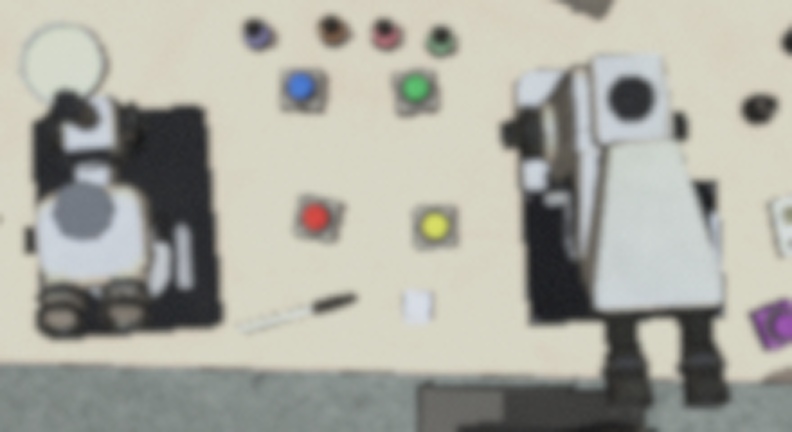

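The caps are confirmed: the four round keys stand in the 2×2 group of grey boxes, and the purple ones lie outside it. First I'll rise, shut the jaws and square the tool to the world axes.

move_arm --series "0 0 -0.06 0 0 -0.2 -1; 0 0 -0.13 0 0 -0.4 -1; 0 0 -0.2 0 0 -0.6 -1; 0 0 -0.27 0 0 -0.8 -1; 0 0 -0.34 0 0 -1 -1; 0 0 -0.41 0 0 -1 -1; 0 0 -0.48 0 0 -1 -1; 0 0 -0.5 0 0 -1 -1"

```text
time: 0.9
tool_pos: [0.1967, -0.6455, 0.3529]
tcp_rot: [-3.121, 0.351, 0.0]
wrist_force: [-0.3, 0.1, -0.7]
width: -0.003
```

move_arm --series "0 0 -0.05 0 0 -0.3 -1; 0 0 -0.1087 0 0 -0.6 -1; 0 0 -0.1087 0 0 -0.9 -1; 0 0 -0.1087 0 0 -1 -1; 0 0 -0.1087 0 0 -1 -1; 0 0 -0.1087 0 0 -1 -1; 0 0 -0.1087 0 0 -1 -1; 0 0 -0.1087 0 0 -1 -1"

```text
time: 1.7
tool_pos: [0.1966, -0.6452, 0.4509]
tcp_rot: [-3.138, 0.0, 0.002]
wrist_force: [-0.3, 0.3, -0.1]
width: 0.002
```

```bash
python3 - <<'E'
from workcell import bot
import numpy as np
s=bot.read_state(); print({k:np.round(v,4) for k,v in s.items()})
from scipy.spatial.transform import Rotation as R
print(R.from_rotvec(s["tcp_rot"]).as_matrix().round(3))
E
```

```text
{'time': np.float64(1.7), 'q': array([-1.3119e+00,  2.1570e-01,  1.3091e+00, -1.0000e-04,  1.6205e+00,
       -1.3117e+00]), 'joint_vel': array([ 0.0015, -0.0042, -0.0121,  0.001 ,  0.0015, -0.0009]), 'joint_torque': array([ 4.20000e-03, -5.08025e+01, -3.85918e+01, -2.00000e-04,
        1.67000e-02,  8.00000e-04]), 'tool_pos': array([ 0.1966, -0.6452,  0.4509]), 'tcp_rot': array([-3.138e+00,  4.000e-04,  1.600e-03]), 'wrist_force': array([-0.3205,  0.284 , -0.0883]), 'torque': array([ 0.0044, -0.0421,  0.044 ]), 'width': np.float64(0.0024)}
[[ 1.    -0.    -0.001]
 [-0.    -1.     0.004]
 [-0.001 -0.004 -1.   ]]
```

move_arm --series "0 0 0 0 -0.1 -0.3 -1; 0 0 0 0.05 -0.3 -0.6 -1; 0 0 0 0.1 -0.6 -0.6 -1; 0 0 0 0.2 -0.9 -0.6 -1; 0 0 0 0.3 -1 -0.6 -1; 0 0 0 0.3 -1 -0.6 -1; 0 0 0 0.3 -1 -0.6 -1; 0 0 0 0.3 -1 -0.6 -1"

```text
time: 2.5
tool_pos: [0.2265, -0.5466, 0.5122]
tcp_rot: [-3.14, 0.001, 0.001]
wrist_force: [0.3, -0.2, -0.7]
width: -0.005
```

move_arm --series "0 0 0 0.05 -0.25 0 -1; 0 0 0 0.1 -0.5 0 -1; 0 0 0 0.2 -0.75 0 -1; 0 0 0 0.3 -1 0 -1; 0 0 0 0.3 -1 0 -1; 0 0 0 0.3 -1 0 -1; 0 0 0 0.3 -1 0 -1; 0 0 0 0.3 -1 0 -1"

```text
time: 3.3
tool_pos: [0.2564, -0.4467, 0.5126]
tcp_rot: [-3.141, 0.002, 0.001]
wrist_force: [0.0, -0.2, 0.5]
width: -0.0
```

move_arm --series "0 0 0 0.15 -0.25 0 -1; 0 0 0 0.3 -0.5 0 -1; 0 0 0 0.4 -0.75 0 -1; 0 0 0 0.5 -1 0 -1; 0 0 0 0.5 -1 0 -1; 0 0 0 0.5 -1 0 -1; 0 0 0 0.5 -1 0 -1; 0 0 0 0.5 -1 0 -1"

```text
time: 4.1
tool_pos: [0.3065, -0.3467, 0.513]
tcp_rot: [-3.141, 0.002, 0.001]
wrist_force: [0.4, 0.4, -0.1]
width: -0.0
```

move_arm --series "0 0 0 0.15 -0.25 0 -1; 0 0 0 0.3 -0.5 0 -1; 0 0 0 0.45 -0.75 0 -1; 0 0 0 0.6 -1 0 -1; 0 0 0 0.6 -1 0 -1; 0 0 0 0.6 -1 0 -1; 0 0 0 0.6 -1 0 -1; 0 0 0 0.6 -1 0 -1"

```text
time: 4.9
tool_pos: [0.3664, -0.2466, 0.5131]
tcp_rot: [3.141, -0.003, -0.001]
wrist_force: [0.7, 0.5, -0.2]
width: 0.001
```

move_arm --series "0 0 0 0.1 -0.25 0 -1; 0 0 0 0.2 -0.5 0 -1; 0 0 0 0.3 -0.75 0 -1; 0 0 0 0.3 -1 0 -1; 0 0 0 0.3 -1 0 -1; 0 0 0 0.3 -1 0 -1; 0 0 0 0.3 -1 0 -1; 0 0 0 0.3 -1 0 -1"

```text
time: 5.7
tool_pos: [0.3967, -0.1467, 0.5131]
tcp_rot: [3.141, -0.003, -0.001]
wrist_force: [0.2, -0.3, 0.3]
width: 0.004
```

move_arm --series "0 0 0 0.1 -0.25 0 -1; 0 0 0 0.2 -0.5 0 -1; 0 0 0 0.3 -0.75 0 -1; 0 0 0 0.3 -1 0 -1; 0 0 0 0.3 -1 0 -1; 0 0 0 0.3 -1 0 -1; 0 0 0 0.3 -1 0 -1; 0 0 0 0.3 -1 0 -1"

```text
time: 6.5
tool_pos: [0.4268, -0.0467, 0.5133]
tcp_rot: [3.141, -0.003, -0.0]
wrist_force: [0.4, 0.8, -0.4]
width: 0.004
```

move_arm --series "0 0 0 0.1 -0.25 0 -1; 0 0 0 0.2 -0.5 0 -1; 0 0 0 0.3 -0.75 0 -1; 0 0 0 0.3 -1 0 -1; 0 0 0 0.3 -1 0 -1; 0 0 0 0.3 -1 0 -1; 0 0 0 0.3 -1 0 -1; 0 0 0 0.3 -1 0 -1"

```text
time: 7.3
tool_pos: [0.4568, 0.0533, 0.5134]
tcp_rot: [3.141, -0.003, 0.0]
wrist_force: [0.6, -1.0, 0.3]
width: 0.0
```

move_arm --series "0 0 0 0.1 -0.25 0 -1; 0 0 0 0.2 -0.5 0 -1; 0 0 0 0.3 -0.75 0 -1; 0 0 0 0.3 -1 0 -1; 0 0 0 0.3 -1 0 -1; 0 0 0 0.3 -1 0 -1; 0 0 0 0.3 -1 0 -1; 0 0 0 0.3 -1 0 -1"

```text
time: 8.1
tool_pos: [0.4869, 0.1532, 0.5136]
tcp_rot: [3.141, -0.002, 0.001]
wrist_force: [0.1, 0.8, -0.7]
width: 0.003
```

move_arm --series "0 0 0 0.1 -0.25 0 -1; 0 0 0 0.2 -0.5 0 -1; 0 0 0 0.3 -0.75 0 -1; 0 0 0 0.3 -1 0 -1; 0 0 0 0.3 -1 0 -1; 0 0 0 0.3 -1 0 -1; 0 0 0 0.3 -1 0 -1; 0 0 0 0.3 -1 0 -1"

```text
time: 8.9
tool_pos: [0.5169, 0.2532, 0.5138]
tcp_rot: [-3.142, 0.002, -0.001]
wrist_force: [-1.3, -0.8, -0.6]
width: 0.004
```

move_arm --series "0 0 0 0.05 -0.25 0 -1; 0 0 0 0.1 -0.5 0.25 -1; 0 0 0 0.15 -0.79 0.5 -1; 0 0 0 0.15 -0.79 0.75 -1; 0 0 0 0.15 -0.79 1 -1; 0 0 0 0.15 -0.79 1 -1; 0 0 0 0.15 -0.79 1 -1; 0 0 0 0.15 -0.79 1 -1"

```text
time: 9.7
tool_pos: [0.5326, 0.333, 0.4157]
tcp_rot: [-3.14, 0.001, -0.005]
wrist_force: [-0.1, -0.3, -0.4]
width: -0.003
```

move_arm --series "0 0 0 0 0 0.25 -1; 0 0 0 0 0 0.5 -1; 0 0 0 0 0 0.75 -1; 0 0 0 0 0 1 -1; 0 0 0 0 0 1 -1; 0 0 0 0 0 1 -1; 0 0 0 0 0 1 -1; 0 0 0 0 0 1 -1"

```text
time: 10.5
tool_pos: [0.5329, 0.3338, 0.316]
tcp_rot: [-3.14, 0.0, -0.006]
wrist_force: [-1.0, -0.2, 0.6]
width: -0.003
```

move_arm --series "0 0 0 0 0 0.25 -1; 0 0 0 0 0 0.5 -1; 0 0 0 0 0 0.75 -1; 0 0 0 0 0 1 -1; 0 0 0 0 0 1 -1; 0 0 0 0 0 1 -1; 0 0 0 0 0 1 -1; 0 0 0 0 0 1 -1"

```text
time: 11.3
tool_pos: [0.5331, 0.334, 0.2158]
tcp_rot: [-3.14, 0.0, -0.005]
wrist_force: [0.5, -0.2, -1.0]
width: 0.005
```

```bash
python3 - <<'E'
from workcell import bot, viewer
from h import *
for n in("side","top"):
    r=viewer.read_camera(n); np.savez(f"{n}1.npz",**r)
s=bot.read_state();print(s["tool_pos"].round(4),s["q"].round(3),s["wrist_force"].round(2))
t=np.load("top1.npz");s2=np.load("side1.npz")
tip=s["tool_pos"]+[0,0,-.022]; print("tip proj",proj(t,tip),proj(s2,tip), "cap proj side",proj(s2,(.532,.332,.055)))
a=cv2.resize(t["pixels"][140:250,270:390],None,fx=3.3,fy=3.3,interpolation=cv2.INTER_CUBIC)
b=cv2.resize(s2["pixels"][160:270,230:350],None,fx=3.3,fy=3.3,interpolation=cv2.INTER_CUBIC)
cv2.imwrite("pics/crop1.png",np.hstack([a,b])[:,:,::-1])
E
```

```text
[0.5327 0.3337 0.2151] [ 0.52   0.201  1.752 -0.     1.185  0.52 ] [ 0.35  0.45 -0.35]
tip proj [300.12913184 167.50582701] [278.14355667 188.62441707] cap proj side [281.31204929 220.02452272]
```

View pics/crop1.png

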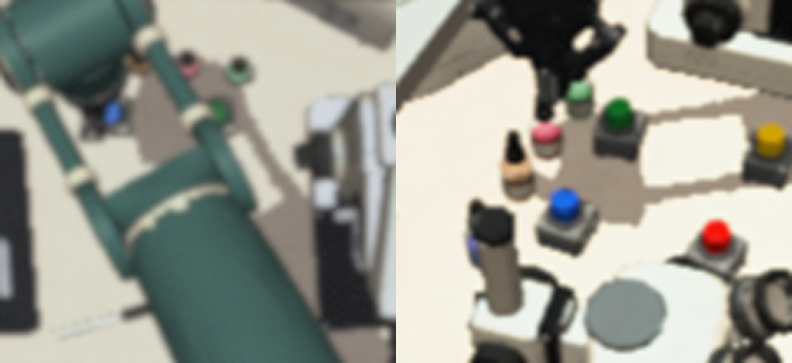

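```bash
python3 - <<'E'
from h import *
s2=np.load("side1.npz")
im=s2["pixels"][150:240,245:320].copy()
b=cv2.resize(im,None,fx=8,fy=6.6,interpolation=cv2.INTER_NEAREST)
for P,c in(((.5327,.3337,.193),(255,0,255)),((.5327,.3337,.25),(0,255,255)),((.532,.332,.057),(255,255,0))):
    u=proj(s2,P); cv2.circle(b,(int((u[0]+.5-245)*8),int((u[1]+.5-150)*6.6)),4,c,-1)
cv2.imwrite("pics/crop2.png",b[:,:,::-1])
E
```

```text
(no output)
```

View pics/crop2.png

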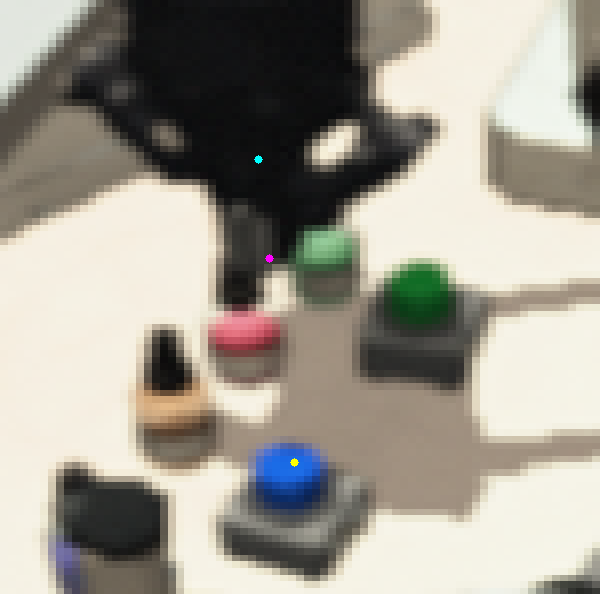

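The tip projects at side px (278,189), directly above the blue cap, and the dark spot below it is the stain_red bulb behind. I'll descend now.

move_arm --series "0 0 0 0 0.01 0.2 -1; 0 0 0 0 0.01 0.4 -1; 0 0 0 0 0.01 0.6 -1; 0 0 0 0 0.01 0.8 -1; 0 0 0 0 0.01 1 -1; 0 0 0 0 0.01 1.0 -1; 0 0 0 0 0.01 1.0 -1; 0 0 0 0 0.01 1 -1"

```text
time: 12.2
tool_pos: [0.533, 0.3329, 0.1151]
tcp_rot: [-3.14, 0.0, -0.004]
wrist_force: [0.6, 0.0, -0.5]
width: 0.001
```

move_arm --series "0 0 0 0 0 0.06 -1; 0 0 0 0 0 0.12 -1; 0 0 0 0 0 0.18 -1; 0 0 0 0 0 0.24 -1; 0 0 0 0 0 0.3 -1; 0 0 0 0 0 0.35 -1; 0 0 0 0 0 0.37 -1; 0 0 0 0 0 0.37 -1"

```text
time: 13.0
tool_pos: [0.5317, 0.3321, 0.076]
tcp_rot: [3.141, -0.0, -0.001]
wrist_force: [-0.7, -0.6, 1.5]
width: -0.002
```

move_arm --series "0 0 0 0 0 0.01 -1; 0 0 0 0 0 0.02 -1; 0 0 0 0 0 0.03 -1; 0 0 0 0 0 0.04 -1; 0 0 0 0 0 0.05 -1; 0 0 0 0 0 0.06 -1; 0 0 0 0 0 0.07 -1; 0 0 0 0 0 0.075 -1"

```text
time: 13.8
tool_pos: [0.532, 0.3323, 0.069]
tcp_rot: [-3.142, 0.0, -0.0]
wrist_force: [-1.6, -0.6, 5.4]
width: 0.001
```

move_arm --series "0 0 0 0 0 0.01 -1; 0 0 0 0 0 0.01 -1; 0 0 0 0 0 -0.1 -1; 0 0 0 0 0 -0.3 -1; 0 0 0 -0.1 0.1 -0.5 -1; 0 0 0 -0.3 0.3 -0.5 -1; 0 0 0 -0.5 0.5 -0.5 -1; 0 0 0 -0.7 0.7 -0.5 -1"

```text
time: 14.6
tool_pos: [0.4614, 0.2618, 0.1192]
tcp_rot: [-3.141, -0.0, -0.001]
wrist_force: [-0.3, -1.0, 0.0]
width: -0.003
```

```bash
python3 - <<'E'
from workcell import bot, viewer
from h import *
r=viewer.read_camera("side"); np.savez("side2.npz",**r)
s=bot.read_state();print(s["tool_pos"].round(4),s["wrist_force"].round(2))
a=np.load("side0.npz")["pixels"][165:265,240:350];b=r["pixels"][165:265,240:350]
print(blob(r,"blue",(281,223)))
cv2.imwrite("pics/crop3.png",cv2.resize(np.hstack([a,b]),None,fx=3.6,fy=5,interpolation=cv2.INTER_CUBIC)[:,:,::-1])
E
```

```text
[0.4572 0.2586 0.1178] [-4.6  -2.47 -0.43]
[(array([280.77, 222.82]), np.int32(57), array([9, 8], dtype=int32))]
```

View pics/crop3.png

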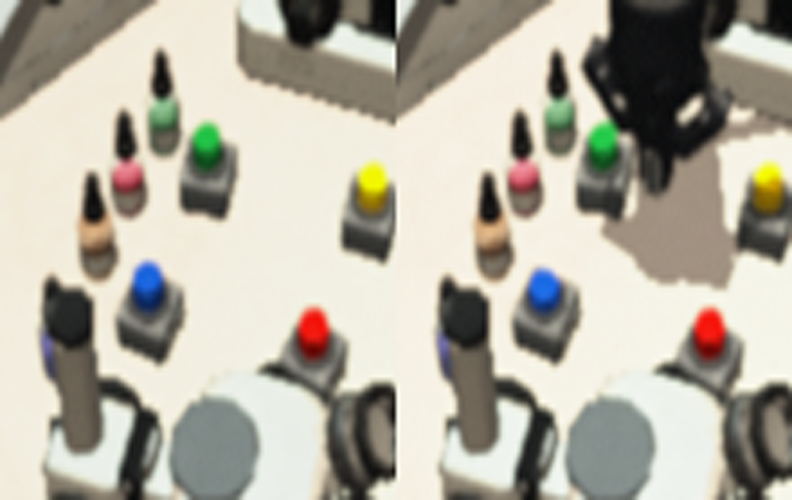

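The blue cap is visibly shorter (row centroid 222.1→222.8, blob flatter) and its box hasn't moved. On to yellow.

move_arm --series "0 0 0 -0.2 0.2 0 -1; 0 0 0 -0.4 0.4 0 -1; 0 0 0 -0.6 0.6 0 -1; 0 0 0 -0.7 0.7 0 -1; 0 0 0 -0.765 0.77 0 -1; 0 0 0 -0.765 0.77 0 -1; 0 0 0 -0.765 0.77 0 -1; 0 0 0 -0.765 0.77 0 -1"

```text
time: 15.45
tool_pos: [0.3865, 0.186, 0.1192]
tcp_rot: [-3.141, -0.0, -0.002]
wrist_force: [-0.3, 1.0, -0.7]
width: 0.001
```

move_arm --series "0 0 0 -0.01 0.01 0.1 -1; 0 0 0 -0.01 0.01 0.2 -1; 0 0 0 -0.01 0.01 0.28 -1; 0 0 0 -0.01 0.01 0.34 -1; 0 0 0 -0.01 0.01 0.38 -1; 0 0 0 -0.01 0.01 0.4 -1; 0 0 0 -0.01 0.01 0.42 -1; 0 0 0 -0.01 0.01 0.42 -1"

```text
time: 16.25
tool_pos: [0.3842, 0.1842, 0.0768]
tcp_rot: [3.141, -0.0, -0.001]
wrist_force: [-0.4, -1.1, 1.9]
width: 0.002
```

move_arm --series "0 0 0 0 0 0.01 -1; 0 0 0 0 0 0.02 -1; 0 0 0 0 0 0.03 -1; 0 0 0 0 0 0.04 -1; 0 0 0 0 0 0.05 -1; 0 0 0 0 0 0.06 -1; 0 0 0 0 0 0.07 -1; 0 0 0 0 0 0.08 -1"

```text
time: 17.05
tool_pos: [0.3846, 0.1844, 0.069]
tcp_rot: [-3.141, 0.0, -0.001]
wrist_force: [-0.0, -0.5, 4.7]
width: 0.003
```

move_arm --series "0 0 0 0 0 0.01 -1; 0 0 0 0 0 0.013 -1; 0 0 0 0 0 0.013 -1; 0 0 0 0 0 -0.1 -1; 0 0 0 0 0 -0.3 -1; 0 0 0 0 -0.1 -0.5 -1; 0 0 0 0.05 -0.4 -0.5 -1; 0 0 0 0.07 -0.7 -0.5 -1"

```text
time: 17.85
tool_pos: [0.3925, 0.2552, 0.1203]
tcp_rot: [-3.14, 0.003, -0.004]
wrist_force: [-0.4, 0.3, 0.0]
width: 0.002
```

```bash
python3 - <<'E'
from workcell import bot, viewer
from h import *
r=viewer.read_camera("side"); np.savez("side3.npz",**r)
s=bot.read_state();print(s["tool_pos"].round(4),s["wrist_force"].round(2))
a=np.load("side0.npz")["pixels"][165:265,250:360];b=r["pixels"][165:265,250:360]
print(blob(r,"yellow",(343,203)),blob(r,"blue",(281,223)))
cv2.imwrite("pics/crop4.png",cv2.resize(np.hstack([a,b]),None,fx=3.6,fy=5,interpolation=cv2.INTER_CUBIC)[:,:,::-1])
E
```

```text
[0.3931 0.2591 0.1205] [0.76 3.57 0.61]
[(array([342.96, 203.64]), np.int32(28), array([7, 5], dtype=int32))] [(array([280.77, 222.82]), np.int32(57), array([9, 8], dtype=int32))]
```

View pics/crop4.png

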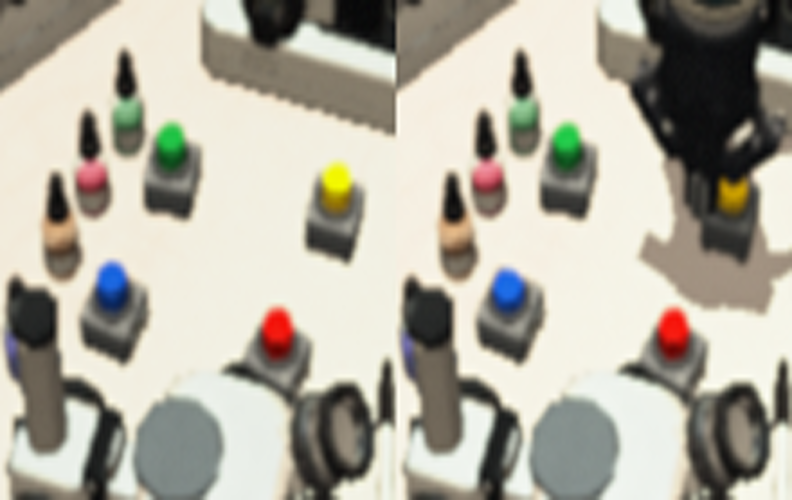

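Yellow is shaded and half hidden here, so I'll move over red and check yellow before pressing.

move_arm --series "0 0 0 0 -0.2 0 -1; 0 0 0 0 -0.4 0 -1; 0 0 0 0 -0.5 0 -1; 0 0 0 0 -0.57 0 -1; 0 0 0 0 -0.57 0 -1; 0 0 0 0 -0.57 0 -1; 0 0 0 0 -0.57 0 -1; 0 0 0 0 -0.57 0 -1"

```text
time: 18.7
tool_pos: [0.3914, 0.3107, 0.1187]
tcp_rot: [3.141, -0.001, -0.0]
wrist_force: [0.3, -0.0, -0.5]
width: -0.002
```

```bash
python3 - <<'E'
from workcell import bot, viewer
from h import *
r=viewer.read_camera("side"); np.savez("side4.npz",**r)
s=bot.read_state();print(s["tool_pos"].round(4),s["wrist_force"].round(2))
a=np.load("side0.npz")["pixels"][165:265,250:360];b=r["pixels"][165:265,250:360]
print(blob(r,"yellow",(343,203)),blob(r,"red",(327,232)),proj(r,s["tool_pos"]+[0,0,-.022]))
cv2.imwrite("pics/crop5.png",cv2.resize(np.hstack([a,b]),None,fx=3.6,fy=5,interpolation=cv2.INTER_CUBIC)[:,:,::-1])
E
```

```text
[0.3914 0.3108 0.1187] [ 0.29  1.8  -0.14]
[] [(array([326.65, 231.19]), np.int32(81), array([10, 11], dtype=int32))] [328.19319329 220.0953135 ]
```

View pics/crop5.png

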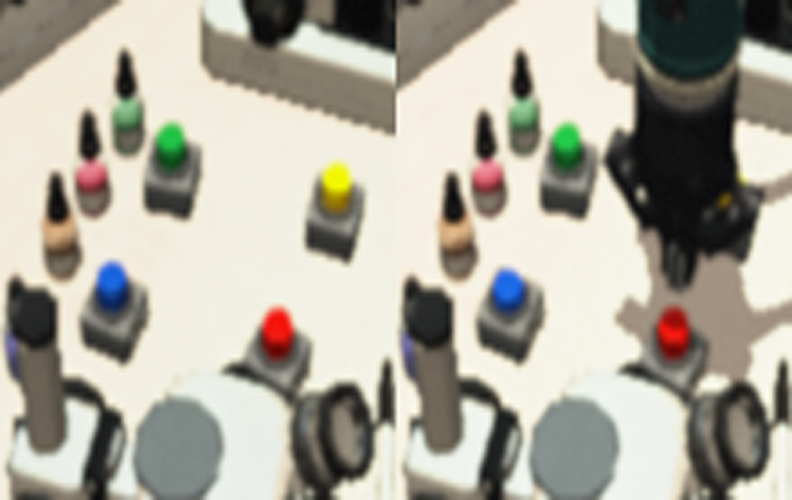

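The arm hides yellow now. In the previous frame its visible top edge was about 3 px lower, and the press reached 4.7 N at tip z 0.047, so it is on its stop. The fingertip is over red at (328,220), and I'll press now.

move_arm --series "0 0 0 0 -0.01 0.1 -1; 0 0 0 0 -0.01 0.2 -1; 0 0 0 0 -0.01 0.28 -1; 0 0 0 0 -0.01 0.34 -1; 0 0 0 0 -0.01 0.38 -1; 0 0 0 0 -0.01 0.4 -1; 0 0 0 0 -0.01 0.42 -1; 0 0 0 0 -0.01 0.42 -1"

```text
time: 19.55
tool_pos: [0.3913, 0.3123, 0.0768]
tcp_rot: [3.141, -0.0, -0.0]
wrist_force: [-1.1, -1.0, 0.7]
width: -0.002
```

move_arm --series "0 0 0 0 0 0.01 -1; 0 0 0 0 0 0.02 -1; 0 0 0 0 0 0.03 -1; 0 0 0 0 0 0.04 -1; 0 0 0 0 0 0.05 -1; 0 0 0 0 0 0.06 -1; 0 0 0 0 0 0.07 -1; 0 0 0 0 0 0.08 -1"

```text
time: 20.35
tool_pos: [0.3916, 0.3125, 0.069]
tcp_rot: [-3.141, 0.0, -0.001]
wrist_force: [-1.7, -0.3, 3.9]
width: 0.005
```

move_arm --series "0 0 0 0 0 0.01 -1; 0 0 0 0 0 0.013 -1; 0 0 0 0 0 0.013 -1; 0 0 0 0 0 -0.1 -1; 0 0 0 0 0 -0.3 -1; 0 0 0 0 0 -0.5 -1; 0 0 0 0 0 -0.8 -1; 0 0 0 0 0 -1 -1"

```text
time: 21.15
tool_pos: [0.3918, 0.3125, 0.1708]
tcp_rot: [-3.141, 0.0, -0.002]
wrist_force: [-0.4, 0.5, 1.2]
width: -0.003
```

move_arm --series "0 0 0 0 0 -0.25 -1; 0 0 0 0 0 -0.5 -1; 0 0 0 0 0 -0.75 -1; 0 0 0 0 0 -1 -1; 0 0 0 0 0 -1 -1; 0 0 0 0 0 -1 -1; 0 0 0 0 0 -1 -1; 0 0 0 0 0 -1 -1"

```text
time: 21.95
tool_pos: [0.3906, 0.3117, 0.267]
tcp_rot: [3.14, -0.0, -0.004]
wrist_force: [-0.9, -0.8, 0.3]
width: -0.002
```

move_arm --series "0 0 0 0 0 -0.25 -1; 0 0 0 0 0 -0.5 -1; 0 0 0 0 0 -0.75 -1; 0 0 0 0 0 -1 -1; 0 0 0 0 0 -1 -1; 0 0 0 0 0 -1 -1; 0 0 0 0 0 -1 -1; 0 0 0 0 0 -1 -1"

```text
time: 22.75
tool_pos: [0.3908, 0.3118, 0.3667]
tcp_rot: [3.14, -0.0, -0.004]
wrist_force: [0.2, 0.6, -0.2]
width: -0.002
```

```bash
python3 - <<'E'
from workcell import bot, viewer
from h import *
r=viewer.read_camera("side"); np.savez("side5.npz",**r)
s=bot.read_state();print(s["time"],s["tool_pos"].round(4),s["wrist_force"].round(2))
o=np.load("side0.npz")
a=o["pixels"][165:265,250:360];b=r["pixels"][165:265,250:360]
for k,p in dict(blue=(281,223),yellow=(343,203),red=(327,232),green=(297,195)).items(): print(k,blob(o,k,p),blob(r,k,p))
cv2.imwrite("pics/crop6.png",cv2.resize(np.hstack([a,b]),None,fx=3.6,fy=5,interpolation=cv2.INTER_CUBIC)[:,:,::-1])
E
```

```text
22.8 [0.3909 0.3119 0.367 ] [ 1.24 -0.69 -0.02]
blue [(array([280.6, 222.1]), np.int32(60), array([8, 9], dtype=int32))] [(array([280.77, 222.82]), np.int32(57), array([9, 8], dtype=int32))]
yellow [(array([342.78, 201.91]), np.int32(64), array([9, 9], dtype=int32))] [(array([342.95, 202.63]), np.int32(38), array([7, 7], dtype=int32))]
red [(array([326.75, 231.44]), np.int32(73), array([ 9, 10], dtype=int32))] [(array([326.58, 232.1 ]), np.int32(72), array([10,  9], dtype=int32))]
green [(array([296.9, 193.9]), np.int32(49), array([7, 9], dtype=int32))] [(array([297., 194.]), np.int32(51), array([7, 9], dtype=int32))]
```

View pics/crop6.png

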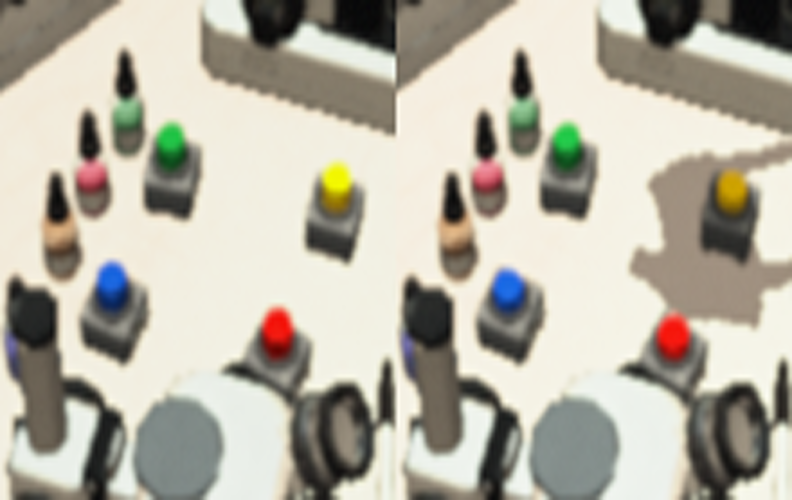

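All three look lowered by similar amounts. I'll quantify the travel sub-pixel from the top edges before handing in.

```bash
python3 - <<'E'
from h import *
o=np.load("side0.npz");r=np.load("side5.npz")
C=dict(blue=(.532,.332),yellow=(.3855,.185),red=(.3915,.312),green=None)
P=dict(blue=(281,222),yellow=(343,202),red=(327,231),green=(297,194))
for k,(u,v) in P.items():
    res=[]
    for d in(o,r):
        S=cv2.cvtColor(d["pixels"],cv2.COLOR_RGB2HSV)[...,1].astype(float)
        e=[]
        for c in range(u-2,u+3):
            col=S[v-12:v+3,c]; i=np.argmax(col>120); e.append(v-12+i-1+(120-col[i-1])/(col[i]-col[i-1]))
        res.append(np.mean(e))
    ex=proj(o,(*C[k],.049))[1]-proj(o,(*C[k],.057))[1] if C[k] else 0
    print(k,"shift px",round(res[1]-res[0],2),"expected 8mm",round(ex,2))
E
```

```text
blue shift px 1.43 expected 8mm 1.68
yellow shift px 1.2 expected 8mm 1.7
red shift px 1.1 expected 8mm 1.66
green shift px 0.02 expected 8mm 0
```

The image estimates are blue 6.8 mm, yellow 5.7 mm (now in shadow) and red 5.3 mm, with an uncertainty of about 1.5 mm, so that doesn't settle it. There is time, so I'll press red again and hold with a force reading.

move_arm --series "0 0 0 0 0 0.25 -1; 0 0 0 0 0 0.5 -1; 0 0 0 0 0 0.75 -1; 0 0 0 0 0 1 -1; 0 0 0 0 0 1 -1; 0 0 0 0 0 1 -1; 0 0 0 0 0 1 -1; 0 0 0 0 0 1 -1"

```text
time: 23.6
tool_pos: [0.3923, 0.3129, 0.2706]
tcp_rot: [-3.14, 0.0, -0.004]
wrist_force: [-0.0, 0.6, 0.9]
width: -0.001
```

move_arm --series "0 0 0 0 0 0.25 -1; 0 0 0 0 0 0.5 -1; 0 0 0 0 0 0.75 -1; 0 0 0 0 0 1 -1; 0 0 0 0 0 1 -1; 0 0 0 0 0 1 -1; 0 0 0 0 0 1 -1; 0 0 0 0 0 1 -1"

```text
time: 24.4
tool_pos: [0.3926, 0.3131, 0.1709]
tcp_rot: [-3.139, 0.0, -0.005]
wrist_force: [0.3, -0.8, -0.0]
width: -0.002
```

move_arm --series "0 0 0 0 0 0.2 -1; 0 0 0 0 0 0.4 -1; 0 0 0 0 0 0.6 -1; 0 0 0 0 0 0.75 -1; 0 0 0 0 0 0.83 -1; 0 0 0 0 0 0.88 -1; 0 0 0 0 0 0.88 -1; 0 0 0 0 0 0.88 -1"

```text
time: 25.2
tool_pos: [0.392, 0.3127, 0.0817]
tcp_rot: [-3.141, 0.0, -0.002]
wrist_force: [-0.5, 0.1, 0.3]
width: -0.001
```

move_arm --series "0 0 0 0 0 0.05 -1; 0 0 0 0 0 0.09 -1; 0 0 0 0 0 0.11 -1; 0 0 0 0 0 0.13 -1; 0 0 0 0 0 0.14 -1; 0 0 0 0 0 0.15 -1; 0 0 0 0 0 0.15 -1; 0 0 0 0 0 0.15 -1"

```text
time: 26.0
tool_pos: [0.3916, 0.3124, 0.0669]
tcp_rot: [3.142, -0.0, -0.0]
wrist_force: [-3.3, -2.4, 9.8]
width: -0.007
```

```bash
python3 - <<'E'
from workcell import bot
s=bot.read_state();print(s["time"],s["tool_pos"].round(4),s["wrist_force"].round(2))
E
```

```text
26.0 [0.3916 0.3124 0.0669] [-3.31 -2.39  9.83]
```

At tip z 0.045 the force is 9.8 N. That is 4 mm of rubber on a cap top at 0.049, so red is on its stop. By the same sum blue (5.4 N) and yellow (4.7 N at tip 0.047) are on theirs. I'll retreat.

move_arm --series "0 0 0 0 0 -0.05 -1; 0 0 0 0 0 -0.15 -1; 0 0 0 0 0 -0.3 -1; 0 0 0 0 0 -0.5 -1; 0 0 0 0 0 -0.7 -1; 0 0 0 0 0 -0.9 -1; 0 0 0 0 0 -1 -1; 0 0 0 0 0 -1 -1"

```text
time: 26.8
tool_pos: [0.3924, 0.313, 0.1676]
tcp_rot: [-3.139, 0.0, -0.005]
wrist_force: [0.1, 0.2, 0.1]
width: 0.002
```

move_arm --series "0 0 0 0 0 -0.25 -1; 0 0 0 0 0 -0.5 -1; 0 0 0 0 0 -0.75 -1; 0 0 0 0 0 -1 -1; 0 0 0 0 0 -1 -1; 0 0 0 0 0 -1 -1; 0 0 0 0 0 -1 -1; 0 0 0 0 0 -1 -1"

```text
time: 27.6
tool_pos: [0.3905, 0.3116, 0.2637]
tcp_rot: [3.14, -0.0, -0.005]
wrist_force: [-0.0, 0.4, -0.0]
width: -0.005
```

```bash
python3 - <<'E'
from workcell import bot, viewer
from h import *
r=viewer.read_camera("side")
s=bot.read_state();print(s["time"],s["tool_pos"].round(4),s["wrist_force"].round(2))
for k,p in dict(blue=(281,223),yellow=(343,203),red=(327,232),green=(297,195)).items(): print(k,blob(r,k,p))
a=np.load("side0.npz")["pixels"][165:265,250:360];b=r["pixels"][165:265,250:360]
cv2.imwrite("pics/crop7.png",cv2.resize(np.hstack([a,b]),None,fx=3.6,fy=5,interpolation=cv2.INTER_CUBIC)[:,:,::-1])
E
```

```text
27.65 [0.3907 0.3118 0.264 ] [-0.74 -0.3   0.07]
blue [(array([280.77, 222.82]), np.int32(57), array([9, 8], dtype=int32))]
yellow [(array([343.45, 202.69]), np.int32(42), array([8, 7], dtype=int32))]
red [(array([326.64, 232.07]), np.int32(73), array([10,  9], dtype=int32))]
green [(array([297., 194.]), np.int32(51), array([7, 9], dtype=int32))]
```

View pics/crop7.png

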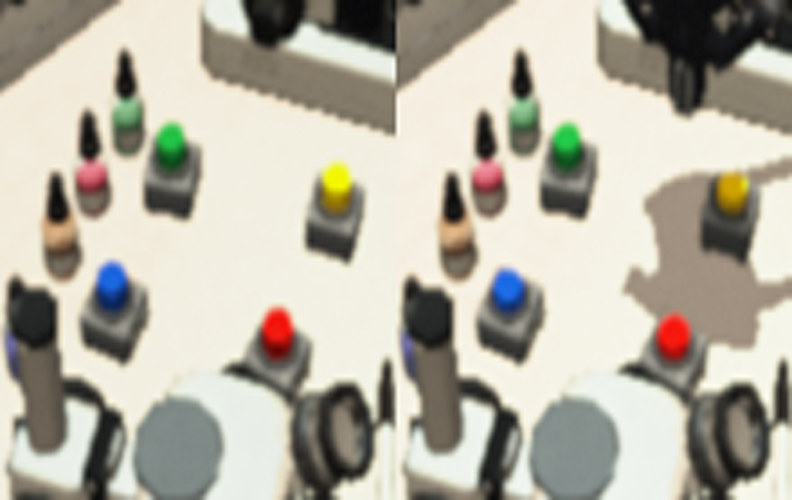

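The final view shows blue (281,223), yellow (343,203) and red (327,232) down, and green (297,194) unchanged. The boxes and bottles are in place and the arm is clear.

```bash
python3 -c "
from workcell import bot
print(bot.finish_job())"
```

```text
the job is handed in; nothing more can be done
None
```

I pressed the blue, yellow and red keys in that order with the closed fingertips, lifted clear, and handed the job in at about 27.7 s; no verdict is reported.

- **Blue and yellow:** wrist force read 5.4 N and 4.7 N with the fingertip at 47 mm, which fits both keys sitting on their stops. I then pressed each about 1 mm deeper without a reading, which should still be well under 20 N.
- **Red:** I pressed it a second time as a check and read 9.8 N with the fingertip at 45 mm, which puts the cap top at 49 mm, fully in.
- **Everything else:** in the last side view the green key had not moved, and the boxes and the bottles in view looked where they started. The blue-label bottle is mostly hidden behind the stereo microscope there. The arm touched nothing at the end.

One check disagreed: the sub-pixel camera estimate gave blue 6.8 mm, yellow 5.7 mm and red 5.3 mm of travel. That is less than the 8 mm the forces imply, but the estimate is only good to about 1.5 mm and yellow was in shadow. Red's second press showed it fully in, and I did not press yellow again because its force matched the others.

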